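Scrap the dead drive

TASK

The dead disk drive lying in the small open-ended cradle at the far edge of the desk has to go in the scrap bin below. Slide the cradle's bolt fully back out of the way, then press on top of the drive lightly with the fingertips (never with more than about 1 kg of weight) and slide it out of the cradle's open end, without lifting it, until it drops off into the bin. Leave the bolt drawn back and the other things on the desk where they are.

Things in the scene. Friction and masses are not known exactly. Their poses are not given: they have to be found in the camera images.
- cradle: Fixed cradle. Origin on the desk; x along the lane out of its open end (roughly away from the robot), y left, z up. Lane 74 wide (y -37 to +37), 122 long: back wall's inner face x -60, open at +62. Walls 10 thick, tops 17 mm above the desk, level with the drive's top: no finger fits beside or behind the drive. Floor plate at 8 mm, on springs: very stiff (25 N per mm), gives 1.5 mm at most
- mouth (a point): Middle of the cradle's open end, level with its floor plate (cradle x +62, y 0, z 8 mm); it juts 5 to 50 mm out past the desk's far edge
- drive: The dead drive: flat block 100 long (x) by 70 wide (y) by 9 mm thick, about 0.2 kg. Origin: centre of its underside. At the start flat in the lane, x along it, rear end within 5 mm of the back wall. Grips fingers on top better than it grips the plate below, but pressed under about 4 N, or dragged fast, fingers slip over it. Tips off once its middle is past the open end and its rear is let go
- bolt (a joint): Travel of the sliding bolt in m: 0 to 0.006 at the start, its tip then standing up to 20 mm into the lane from the right (-y) side at cradle x = +52, in the drive's way; 0.034 at its stop, fully back, out of the lane. Slides towards cradle -y against about 2.5 N of friction and stays where left
- bolt_post (a point): Top of the bolt's upright post, 12 mm in diameter, 5 to 50 mm above the desk; at cradle x +52, y -75 mm when the bolt reads 0, y -109 fully back. Pushing the post towards cradle -y draws the bolt. Its keeper, 25 mm high, stands at x 42 to 63, y -41 to -60; a foot 4 mm high runs on to y -130 with an 18 mm end stop
- bin: Open scrap bin standing on a white drawer pedestal just beyond the desk's edge, under the cradle's open end. 300 (its x) by 380 (its y) by 130 mm high, walls 6 mm, rim 40 mm below the desk surface. Origin: centre of its underside, 170 mm below the desk surface
- mug: Bystander: white mug, 80 mm across, 92 mm high, handle on its +y side; origin at the centre of its underside
- stapler: Bystander: stapler, 135 x 34 x 47 mm, origin under its middle
- mouse: Bystander: computer mouse, about 75 x 66 x 34 mm, origin under its front part
- tape: Bystander: tape dispenser, 150 x 55 x 75 mm, origin under its middle
- notes: Bystander: block of note paper, 76 x 76 x 22 mm, origin under its middle
- pencup: Bystander: pen cup, 76 mm across, 100 mm high (pens to 160 mm), origin at the centre of its underside
Not all that is in view belongs to the job. Leave any red look-alike of the drive alone.

How it is judged (in metres and radians):
On the way, in this order (a step that is already met when the one before it is completed fails the run):
1. the bolt is drawn back clear of the lane, the drive still in the cradle (value of joint bolt above 0.028 m and x of drive in the frame of cradle below 0.005 m), for 0.2 s.
2. the drive, still lying flat on the cradle, is slid at least 30 mm out (x of drive in the frame of cradle above 0.024 m and z of drive in the frame of cradle between 0 and 0.016 m and angle between drive's own z axis and vertical below 0.15 rad), for 0.05 s.
At the end, for the whole second after the job is handed in: The drive lies at rest (under 0.05 m/s) inside the bin, its origin less than 110 mm above the bin's underside and within its walls; the bolt is still drawn back more than 26 mm (x of drive in the frame of bin between -0.15 and 0.15 m and y of drive in the frame of bin between -0.19 and 0.19 m and z of drive in the frame of bin between 0 and 0.11 m and linear speed of drive below 0.05 m/s and value of joint bolt above 0.026 m); the robot touches nothing.
It fails at once if the fingers press on the drive with more than 15 N (contact force between the fingers and drive above 15 N).
It fails at once if the drive is lifted: its origin more than 40 mm above the desk surface (height (world z) of drive above 0.04 m).
It fails at once if a bystander is moved by more than 25 mm (distance of any of mug, stapler, mouse, tape, notes, pencup from where it was at the start of the episode above 0.025 m).
It also fails if it takes over 64 s, if anything falls off the work surface, if the arm or the gripper's body presses on something with over 40 N, if the wrist force passes 120 N, or if a joint passes its speed limit or range.

ROBOT

A 6-joint arm with a two-finger parallel gripper is mounted at the origin on the work surface. World frame = base frame: x ahead of the robot, y to its left, z up, the work surface at z = 0. Lengths are in mm, angles in rad, forces in N, time in s.
With the tool pointing down it reaches from about 275 to 750 mm from the base axis. Payload 10.2 kg.
Tool frame: the origin (TCP) lies between the finger pads; the fingertips stand 11 mm ahead of it and the grasp point (between the pads) lies 8 mm behind it; z points along the fingers, y is the line along which they close (so a half turn about z gives the same grasp; the last joint's range is limited). The gripper opens to 85 mm and grips with 20 to 120 N. Pads are 22 mm wide; open, the fingers measure 114 mm over their backs; the gripper's body (76 mm by 85 mm) begins 54 mm behind the grasp point. The pads swing forward as they close: fully open they stand 13 mm farther back than shut.
Start: joints at [1.006, 0.313, 1.498, -0, 1.331, -0.223], TCP at [175.984, 494.632, 242.294] pointing down, gripper open.
Joint ranges: [-2.94, 2.94], [-0.97, 2.17], [0.19, 2.56], [-1.23, 4.37], [0.02, 3.11], [-2.88, 2.88]. Speed limits (rad/s): [2.39, 2.39, 3.01, 3.14, 3.14, 3.14].

INTERFACE

Orientations are given as a unit quaternion [w, x, y, z].
In Python, from rig import sense, eyes, finish_job gives the robot as it stands.
- The arm moves only by the shell command python3 -m jog 'ROWS' [FORCE]. ROWS is JSON, a list of rows, each a list of 7 numbers: the shift along the tool's x, y, z in m, then the turn, a rotation vector about the tool's x, y, z in rad, then the finger opening in m, from 0 to 0.0854. In form: [[dx, dy, dz, rx, ry, rz, gripper], ...]. A call has 1 to 5 rows; each row shifts and turns the commanded pose from where the row before left it, along the tool's axes as they then stand; what a row does not reach is not made up. A row lasts 1/10 s, in which the tool goes at most 50 mm and 8.59 degrees, less where a joint would pass 70% of its speed; a pose out of reach is approached as far as the arm can. A call is refused whole if a number of a shift passes 0.05 or a number of a turn 0.15, either way. A call with a gripper value outside its range is refused whole. The fingers move at their own pace and stop on an object; FORCE is the grip in N (left out, the last holds). Time passes only in rows, so rows that do not move let the fingers close. It gives the time, the measured TCP pose, the force, the opening and the grip force at its end, in the units of the state.
- sense(): the state, without advancing time (a new reading comes with each control period).
- eyes.capture(name): name is "side" or "top"; returns the picture (400x640x3 uint8, red, green, blue); there is no depth.
- eyes.calibration(name): a dict with "fx", "fy", "cx", "cy" (pixels), "cam_to_world" (4x4, takes a point from camera to world coordinates). Camera axes: x right, y down, z forward; pixel columns grow to the right and rows downward; lengths in mm; the calibration is good to about 2 mm. A picture is of the moment at which its call begins. calibration takes no time and is no camera call.
- finish_job(): hands the job in; it is judged then, once.
The state is a dict: "time_s": time; "joints": joint angles; "dq": joint speeds; "tau": joint torques, N m; "eef_pos": TCP position; "ee_rot": TCP orientation; "force": force on the tool from outside, world axes, zero at the start; "wrist_torque": the same for the moment, N m; "grip_width": opening from 0.0 (shut) to 1.0 (fully open); "grip_force": force on a finger pad.
Only numpy, scipy, OpenCV 4.12 (cv2) and the standard library are available. Lean on these libraries where they do the work, as an engineer would, in place of code of your own. Each camera call takes 0.05 s, during which the arm holds its last target. There are 200 camera calls.

## Working session

There is one attempt and no reset: what is moved stays moved. The work goes in short steps, Python scripts to look and compute and a shell command to move; the robot and the scene stay as the last step left them, time stands still between calls to the robot, and variables do not carry over. Pictures are saved under pics/ and viewed, at most 10 in all, crops included, and the job is handed in when it is done.

```bash
mkdir -p pics; python3 - <<'E'
from rig import sense, eyes
import cv2
for n in("side","top"):
    im=eyes.capture(n); cv2.imwrite(f"pics/{n}0.png",im[...,::-1])
    c=eyes.calibration(n); print(n,c)
s=sense(); print(s)
E
```

```text
side {'fx': 486.45151151395345, 'fy': 486.45151151395345, 'cx': 320.59177304426004, 'cy': 194.57022600951632, 'cam_to_world': array([[ 9.86932837e-01, -1.14094887e-01,  1.13780190e-01,
         3.61903421e+02],
       [-1.61025581e-01, -6.72688300e-01,  7.22191951e-01,
        -9.63429888e+02],
       [-5.85980649e-03, -7.31076472e-01, -6.82270368e-01,
         9.71537793e+02],
       [ 0.00000000e+00,  0.00000000e+00,  0.00000000e+00,
         1.00000000e+00]])}
top {'fx': 425.3129945176776, 'fy': 425.3129945176776, 'cx': 318.3810830714127, 'cy': 196.332582561093, 'cam_to_world': array([[-1.10862685e-02, -9.97916381e-01,  6.35609200e-02,
         4.45699229e+02],
       [-9.99877806e-01,  1.03625686e-02, -1.17043119e-02,
         8.82811841e+01],
       [ 1.10212702e-02, -6.36829103e-02, -9.97909324e-01,
         1.24798444e+03],
       [ 0.00000000e+00,  0.00000000e+00,  0.00000000e+00,
         1.00000000e+00]])}
{'time_s': 0.1, 'joints': array([ 1.00561561e+00,  3.13371660e-01,  1.49838332e+00,  7.42926017e-06,
        1.33097148e+00, -2.23428344e-01]), 'dq': array([-0.00077088, -0.00147768, -0.00165641,  0.00014037,  0.00023199,
        0.0002919 ]), 'tau': array([ 1.91656298e-03, -4.12902153e+01, -2.60144019e+01, -1.72102232e-04,
        3.07476999e-03,  4.38799546e-06]), 'eef_pos': array([175.85115716, 494.44031892, 241.79538252]), 'ee_rot': array([-2.21116679e-04,  1.70046683e-01,  9.85435845e-01, -5.22016923e-04]), 'force': array([ 0.00197964, -0.13881015,  0.58406906]), 'wrist_torque': array([ 0.00885057,  0.00812812, -0.00122819]), 'grip_force': 0.0, 'grip_width': 0.9968356291242721}
```

View pics/top0.png

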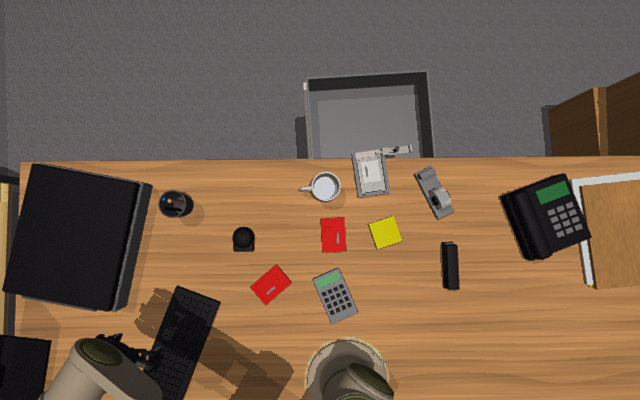

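View pics/side0.png

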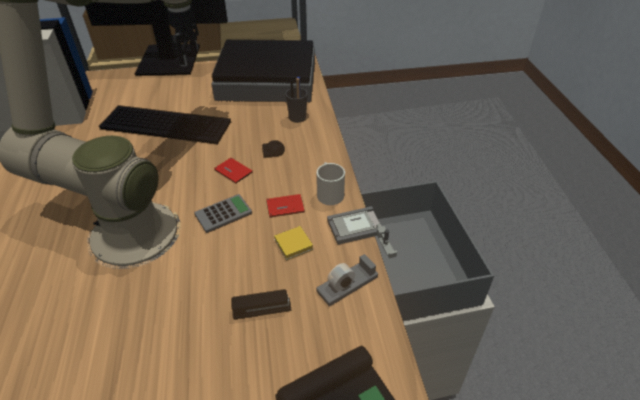

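The cradle with the grey drive is at top (370,173) and side (355,224), over the bin. The bolt and post are at top (397,150) and side (387,238). The red blocks at top (333,235) and (271,285) are look-alikes lying on the open desk. The mug is close to the cradle on its left. I'll confirm this in an enlarged crop.

```bash
python3 - <<'E'
import cv2,numpy as np
t=cv2.imread("pics/top0.png")[135:210,340:430]; s=cv2.imread("pics/side0.png")[195:270,315:405]
f=lambda a:cv2.resize(a,None,fx=6,fy=6,interpolation=cv2.INTER_CUBIC)
cv2.imwrite("pics/c1.png",f(t));cv2.imwrite("pics/c2.png",f(s))
E
```

```text
(no output)
```

View pics/c1.png

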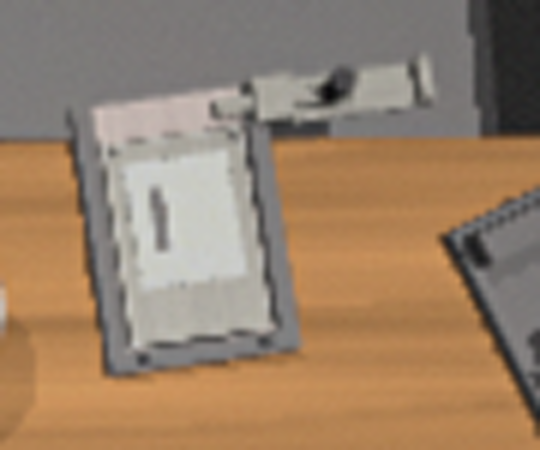

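View pics/c2.png

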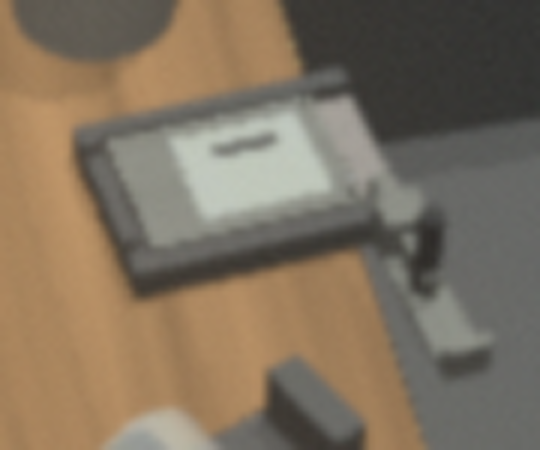

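The crops show the grey drive in the grey cradle: in the top crop its corners are (133,348), (275,332), (243,130) and (108,150). The bolt tip stands in the lane at (215,108), the dark post's top is at about (345,75), and the end stop is at (428,75). In the side crop the post's top is at about (432,210).

```bash
cat > h.py <<'E'
import numpy as np
from rig import eyes
def w(n,u,v,z):
    c=eyes.calibration(n);T=c["cam_to_world"]
    d=T[:3,:3]@np.array([(u-c["cx"])/c["fx"],(v-c["cy"])/c["fy"],1])
    return T[:3,3]+d*(z-T[2,3])/d[2]
E
python3 - <<'E'
from h import *
from scipy.spatial.transform import Rotation as R
def T(x,y,z): return w("top",340+x/6-.4,135+y/6-.4,z)
def S(x,y,z): return w("side",315+x/6-.4,195+y/6-.4,z)
L=np.array([[62,47],[-70,47],[-70,-47]])
def fit(P,L):
    P=np.array(P)[:,:2];pc=P.mean(0);lc=L.mean(0)
    a=(P-pc)@[1,1j];b=(L-lc)@[1,1j]
    th=np.angle((a*b.conj()).sum());c,s=np.cos(th),np.sin(th);M=np.array([[c,-s],[s,c]])
    o=pc-M@lc;print("o",o.round(1),"yaw",th.round(3),"res",(P-(L@M.T+o)).round(1).tolist());return o,M
o,M=fit([T(75,108,17),T(110,375,17),T(298,348,17)],L)
o2,M2=fit([S(345,70,17),S(78,133,17),S(138,272,17)],L)
D=np.array([[-50,35],[-50,-35],[50,-35],[50,35]])
fit([T(133,348,17),T(275,332,17),T(243,130,17),T(108,150,17)],D)
for p in(T(345,75,50),S(432,208,50),T(428,75,18)): print(p.round(1),((p[:2]-o)@M).round(1))
# mug
print(w("top",326,187,92).round(),w("side",330,172,92).round())
print(w("top",418,170,75).round())
for b in(0,.017,.034):print((o+M@[52,-75-1000*b]).round(1))
E
```

```text
o [595.9 -79. ] yaw 0.116 res [[-0.9, -1.0], [-0.2, -0.5], [1.1, 1.5]]
o [600.6 -79.1] yaw 0.13 res [[-0.3, -0.1], [0.6, -2.7], [-0.3, 2.8]]
o [586.1 -80.8] yaw 0.121 res [[1.5, -0.2], [0.0, 0.3], [-0.4, 1.7], [-1.1, -1.8]]
[ 660.2 -151.6   50. ] [ 55.5 -79.6]
[ 662.2 -145.7   50. ] [ 58.1 -74. ]
[ 665.6 -198.6   18. ] [  55.4 -126.9]
[545.  54.  92.] [549.  54.  92.]
[ 591. -203.   75.]
[ 656.2 -147.5]
[ 658.2 -164.4]
[ 660.2 -181.2]
```

```bash
python3 -m jog '[[0,0,0,0,0,-0.15,0],[0,0,0,0,0,-0.15,0],[0,0,0,0,0,-0.15,0],[0,0,0,0,0,-0.011,0],[0,0,0,0,0,0,0]]'
A='placeholder'
python3 -m jog '[[-0.020,-0.033,0,0,0,0,0],[-0.020,-0.033,0,0,0,0,0],[-0.020,-0.033,0,0,0,0,0],[-0.020,-0.033,0,0,0,0,0],[-0.020,-0.033,0,0,0,0,0]]'
python3 -m jog '[[-0.020,-0.033,0,0,0,0,0],[-0.020,-0.033,0,0,0,0,0],[-0.020,-0.033,0,0,0,0,0],[-0.020,-0.033,0,0,0,0,0],[0,0,0,0,0,0,0]]'
```

```text
time_s: 0.6
eef_pos: [175.9, 494.6, 242.1]
ee_rot: [-0.0, -0.058, 0.998, -0.0]
force: [-0.1, -0.5, 0.4]
grip_width: 0.144
grip_force: 0.0
time_s: 1.1
eef_pos: [295.5, 341.4, 242.3]
ee_rot: [0.0, -0.058, 0.998, 0.0]
force: [0.1, -0.1, -0.5]
grip_width: -0.004
grip_force: 0.0
time_s: 1.6
eef_pos: [392.1, 218.4, 242.2]
ee_rot: [0.0, -0.056, 0.998, -0.0]
force: [0.3, 0.4, 0.7]
grip_width: 0.001
grip_force: 0.0
```

```bash
python3 -m jog '[[-0.0224,-0.0364,0,0,0,0,0],[-0.0224,-0.0364,0,0,0,0,0],[-0.0224,-0.0364,0,0,0,0,0],[-0.0224,-0.0364,0,0,0,0,0],[-0.0224,-0.0364,0,0,0,0,0]]'
python3 -m jog '[[-0.0224,-0.0364,0,0,0,0,0],[-0.0224,-0.0364,0,0,0,0,0],[-0.0224,-0.0364,0,0,0,0,0],[-0.0224,-0.0364,0,0,0,0,0],[-0.0224,-0.0364,0,0,0,0,0]]'
python3 -m jog '[[0,0,0.04,0,0,0,0],[0,0,0.04,0,0,0,0],[0,0,0.04,0,0,0,0],[0,0,0.03,0,0,0,0],[0,0,0,0,0,0,0]]'
python3 - <<'E'
from rig import eyes
import cv2,numpy as np
f=lambda a:cv2.resize(a[...,::-1],None,fx=5,fy=5,interpolation=cv2.INTER_CUBIC)
a=f(eyes.capture("side")[185:285,315:395]);b=f(eyes.capture("top")[120:220,345:425])
cv2.imwrite("pics/d.png",np.hstack([a,b]))
E
```

```text
time_s: 2.1
eef_pos: [523.6, 52.9, 242.3]
ee_rot: [-0.0, -0.058, 0.998, 0.0]
force: [0.3, 0.5, 0.5]
grip_width: 0.002
grip_force: 0.0
time_s: 2.6
eef_pos: [656.6, -114.2, 242.2]
ee_rot: [-0.0, -0.058, 0.998, 0.0]
force: [-0.8, -0.1, -0.4]
grip_width: -0.003
grip_force: 0.0
time_s: 3.1
eef_pos: [653.7, -112.1, 87.7]
ee_rot: [-0.004, -0.059, 0.998, 0.002]
force: [-0.3, 0.4, 0.0]
grip_width: 0.0
grip_force: 0.0
```

View pics/d.png

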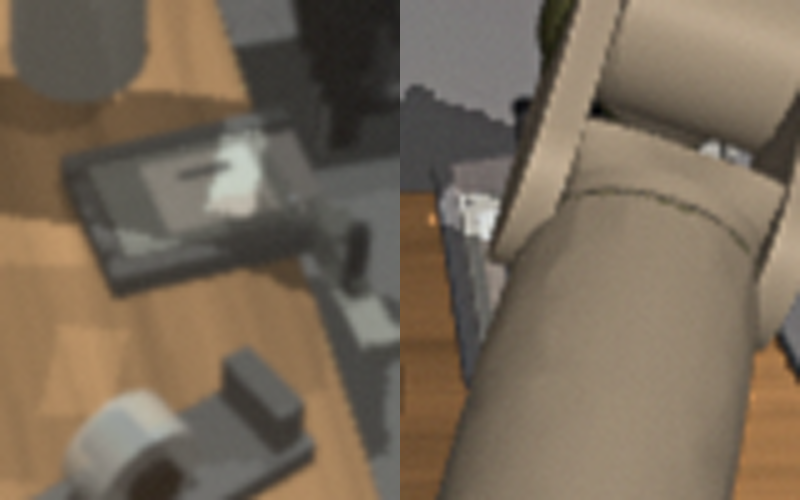

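The side crop shows the closed fingers at about (345,140), short of the post top at (357,232). That matches the plan, so I'll lower them and push.

```bash
python3 -m jog '[[0,0,0.015,0,0,0,0],[0,0,0.015,0,0,0,0],[0,0,0.012,0,0,0,0],[0,0,0,0,0,0,0],[0,0,0,0,0,0,0]]'
python3 -m jog '[[0,-0.005,0,0,0,0,0],[0,-0.005,0,0,0,0,0],[0,-0.005,0,0,0,0,0],[0,-0.004,0,0,0,0,0],[0,0,0,0,0,0,0]]'
python3 -m jog '[[0,-0.004,0,0,0,0,0],[0,-0.004,0,0,0,0,0],[0,-0.004,0,0,0,0,0],[0,0,0,0,0,0,0],[0,0,0,0,0,0,0]]'
```

```text
time_s: 3.7
eef_pos: [655.8, -113.7, 50.2]
ee_rot: [-0.0, -0.059, 0.998, 0.0]
force: [0.1, -0.0, 0.1]
grip_width: -0.002
grip_force: 0.0
time_s: 4.2
eef_pos: [658.1, -133.0, 50.4]
ee_rot: [0.0, -0.059, 0.998, 0.0]
force: [-0.2, 0.4, 1.2]
grip_width: 0.002
grip_force: 0.2
time_s: 4.7
eef_pos: [659.5, -144.8, 50.4]
ee_rot: [0.0, -0.059, 0.998, -0.0]
force: [-0.3, 1.3, 1.3]
grip_width: -0.0
grip_force: 0.3
```

```bash
python3 -m jog '[[0,-0.004,0,0,0,0,0],[0,-0.003,0,0,0,0,0],[0,-0.003,0,0,0,0,0],[0,0,0,0,0,0,0],[0,0,0,0,0,0,0]]'
python3 -m jog '[[0,-0.003,0,0,0,0,0],[0,-0.003,0,0,0,0,0]]'
python3 - <<'E'
from rig import eyes
import cv2,numpy as np
f=lambda a:cv2.resize(a[...,::-1],None,fx=6,fy=6,interpolation=cv2.INTER_CUBIC)
cv2.imwrite("pics/e.png",f(eyes.capture("side")[195:270,315:415]))
E
```

```text
time_s: 5.2
eef_pos: [660.6, -154.7, 50.3]
ee_rot: [0.0, -0.059, 0.998, -0.0]
force: [0.4, -0.1, -0.3]
grip_width: 0.002
grip_force: 0.4
time_s: 5.4
eef_pos: [661.4, -160.2, 50.3]
ee_rot: [-0.0, -0.06, 0.998, 0.0]
force: [1.0, 2.6, 0.9]
grip_width: -0.004
grip_force: 1.4
```

View pics/e.png

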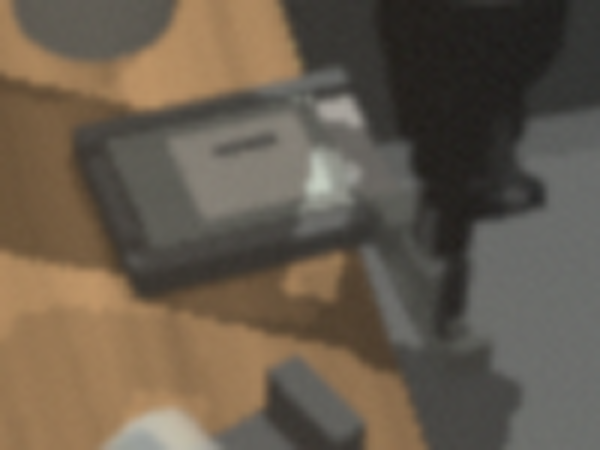

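The post's base has moved from (425,285) to (447,330) and is now near the end stop. I'll keep pushing until the stop is felt.

```bash
python3 -m jog '[[0,-0.002,0,0,0,0,0],[0,-0.002,0,0,0,0,0],[0,0,0,0,0,0,0]]'
python3 -m jog '[[0,-0.001,0,0,0,0,0],[0,-0.001,0,0,0,0,0],[0,0,0,0,0,0,0]]'
python3 -m jog '[[0,-0.001,0,0,0,0,0],[0,-0.001,0,0,0,0,0],[0,0,0,0,0,0,0]]'
```

```text
time_s: 5.75
eef_pos: [661.6, -162.1, 50.1]
ee_rot: [-0.001, -0.06, 0.998, 0.002]
force: [-0.9, 12.0, 3.4]
grip_width: -0.003
grip_force: 6.2
time_s: 6.05
eef_pos: [661.7, -162.7, 50.1]
ee_rot: [-0.001, -0.06, 0.998, 0.003]
force: [-0.6, 17.9, 5.7]
grip_width: -0.002
grip_force: 9.3
time_s: 6.35
eef_pos: [661.8, -163.1, 50.1]
ee_rot: [-0.001, -0.06, 0.998, 0.004]
force: [-2.8, 23.5, 7.7]
grip_width: -0.004
grip_force: 12.7
```

```bash
python3 -m jog '[[0,0.01,0,0,0,0,0],[0,0.005,0,0,0,0,0],[0,0,-0.03,0,0,0,0],[0,0,0,0,0,0,0],[0,0,0,0,0,0,0]]'
python3 -m jog '[[0.023,0.02,0,0,0,0,0],[0.023,0.02,0,0,0,0,0],[0.023,0.02,0,0,0,0,0],[0.023,0.02,0,0,0,0,0],[0,0,0,0,0,0,0]]'
python3 -m jog '[[0,0,0.02,0,0,0,0],[0,0,0.02,0,0,0,0],[0,0,0,0,0,0,0],[0,0,0,0,0,0,0]]'
python3 - <<'E'
from rig import eyes
import cv2,numpy as np
f=lambda a:cv2.resize(a[...,::-1],None,fx=6,fy=6,interpolation=cv2.INTER_CUBIC)
cv2.imwrite("pics/f.png",f(eyes.capture("side")[195:270,315:415]))
E
```

```text
time_s: 6.85
eef_pos: [660.6, -154.1, 80.7]
ee_rot: [0.001, -0.059, 0.998, -0.001]
force: [-0.4, 0.6, 0.1]
grip_width: -0.0
grip_force: 0.0
time_s: 7.35
eef_pos: [556.7, -83.1, 79.3]
ee_rot: [-0.002, -0.06, 0.998, 0.001]
force: [1.5, -0.6, 0.9]
grip_width: -0.001
grip_force: 0.0
time_s: 7.75
eef_pos: [559.8, -85.3, 40.2]
ee_rot: [-0.0, -0.059, 0.998, 0.0]
force: [0.5, -0.3, 0.1]
grip_width: -0.001
grip_force: 0.0
```

View pics/f.png

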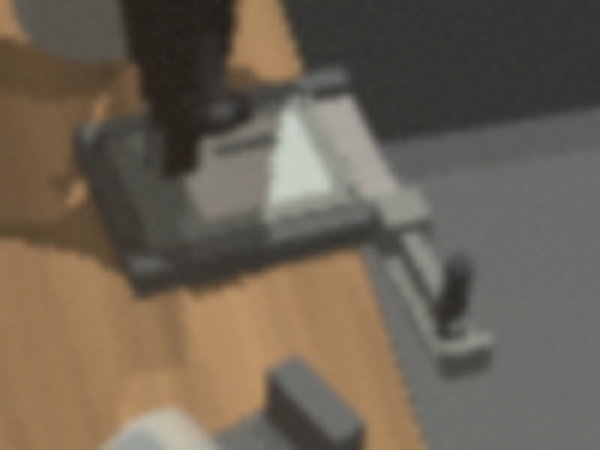

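The bolt is drawn back with its post by the end stop at (455,290), and the lane is clear. The fingers are over the rear part of the drive at (180,165). Next I lower gently.

```bash
python3 -m jog '[[0,0,0.005,0,0,0,0],[0,0,0.003,0,0,0,0],[0,0,0.001,0,0,0,0],[0,0,0,0,0,0,0],[0,0,0,0,0,0,0]]'
for i in 1; do python3 -m jog '[[0,0,0.0005,0,0,0,0],[0,0,0.0005,0,0,0,0],[0,0,0,0,0,0,0],[0,0,0,0,0,0,0]]'; done
```

```text
time_s: 8.3
eef_pos: [559.7, -84.9, 31.4]
ee_rot: [0.0, -0.06, 0.998, -0.0]
force: [-0.7, -0.7, -0.4]
grip_width: 0.005
grip_force: 0.0
time_s: 8.7
eef_pos: [559.6, -84.9, 30.3]
ee_rot: [-0.0, -0.06, 0.998, 0.0]
force: [-0.3, -0.0, -0.4]
grip_width: -0.002
grip_force: 0.0
```

```bash
python3 -m jog '[[0,0,0.0005,0,0,0,0],[0,0,0.0005,0,0,0,0],[0,0,0,0,0,0,0],[0,0,0,0,0,0,0]]'
python3 -m jog '[[0,0,0.0005,0,0,0,0],[0,0,0,0,0,0,0],[0,0,0,0,0,0,0]]'
python3 -m jog '[[0,0,0.0005,0,0,0,0],[0,0,0,0,0,0,0],[0,0,0,0,0,0,0]]'
```

```text
time_s: 9.1
eef_pos: [559.6, -84.9, 29.3]
ee_rot: [0.0, -0.06, 0.998, 0.0]
force: [0.0, 0.7, 0.7]
grip_width: -0.004
grip_force: 0.0
time_s: 9.4
eef_pos: [559.6, -84.9, 28.8]
ee_rot: [-0.0, -0.06, 0.998, -0.0]
force: [-0.9, 0.4, -0.1]
grip_width: -0.002
grip_force: 0.0
time_s: 9.7
eef_pos: [559.6, -84.9, 28.3]
ee_rot: [-0.0, -0.06, 0.998, 0.0]
force: [-0.7, -0.4, 0.2]
grip_width: -0.004
grip_force: 0.0
```

```bash
python3 -m jog '[[0,0,0.0004,0,0,0,0],[0,0,0,0,0,0,0],[0,0,0,0,0,0,0]]'
python3 -m jog '[[0,0,0.0003,0,0,0,0],[0,0,0,0,0,0,0],[0,0,0,0,0,0,0]]'
```

```text
time_s: 10.0
eef_pos: [559.7, -84.9, 27.9]
ee_rot: [0.0, -0.06, 0.998, -0.0]
force: [-0.1, -0.5, 0.9]
grip_width: 0.0
grip_force: 0.3
time_s: 10.3
eef_pos: [559.7, -84.9, 27.8]
ee_rot: [0.0, -0.06, 0.998, -0.0]
force: [-1.5, 0.7, 4.0]
grip_width: -0.001
grip_force: 1.9
```

```bash
python3 -m jog '[[0,0,0.0003,0,0,0,0],[0,0,0,0,0,0,0],[0,0,0,0,0,0,0]]'
python3 -m jog '[[0,0,0.0001,0,0,0,0],[0,0,0,0,0,0,0],[0,0,0,0,0,0,0]]'
```

```text
time_s: 10.6
eef_pos: [559.7, -84.9, 27.7]
ee_rot: [0.0, -0.06, 0.998, -0.0]
force: [-1.5, 1.2, 5.7]
grip_width: 0.001
grip_force: 3.2
time_s: 10.9
eef_pos: [559.7, -84.9, 27.6]
ee_rot: [0.0, -0.06, 0.998, -0.0]
force: [-2.0, 0.3, 7.5]
grip_width: -0.001
grip_force: 3.5
```

Contact is at about 7 N. Now slide slowly outward (tool −x).

```bash
python3 -m jog '[[-0.001,0,0,0,0,0,0],[-0.001,0,0,0,0,0,0],[-0.001,0,0,0,0,0,0],[-0.001,0,0,0,0,0,0],[-0.001,0,0,0,0,0,0]]'
python3 -m jog '[[-0.001,0,0,0,0,0,0],[-0.001,0,0,0,0,0,0],[-0.001,0,0,0,0,0,0],[-0.001,0,0,0,0,0,0],[-0.001,0,0,0,0,0,0]]'
```

```text
time_s: 11.4
eef_pos: [563.7, -84.4, 27.5]
ee_rot: [-0.001, -0.06, 0.998, 0.0]
force: [-8.5, -1.5, 9.8]
grip_width: 0.003
grip_force: 5.0
time_s: 11.9
eef_pos: [568.6, -83.8, 27.5]
ee_rot: [-0.001, -0.06, 0.998, 0.0]
force: [-7.8, -0.8, 9.6]
grip_width: -0.003
grip_force: 5.0
```

```bash
python3 -m jog '[[-0.001,0,-0.0001,0,0,0,0],[-0.001,0,-0.0001,0,0,0,0],[-0.001,0,0,0,0,0,0],[-0.001,0,0,0,0,0,0],[-0.001,0,0,0,0,0,0]]'
python3 - <<'E'
from rig import eyes
import cv2,numpy as np
f=lambda a:cv2.resize(a[...,::-1],None,fx=6,fy=6,interpolation=cv2.INTER_CUBIC)
cv2.imwrite("pics/g.png",f(eyes.capture("side")[195:270,315:415]))
E
```

```text
time_s: 12.4
eef_pos: [573.7, -83.2, 27.6]
ee_rot: [-0.001, -0.06, 0.998, 0.0]
force: [-6.5, -0.7, 8.2]
grip_width: 0.002
grip_force: 4.2
```

View pics/g.png

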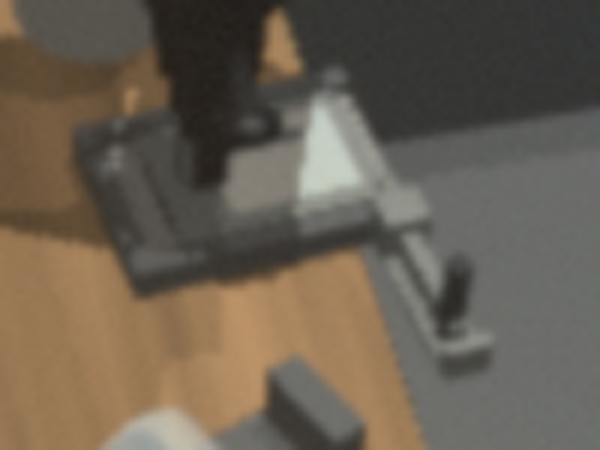

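The drive is following the fingers: its label has moved right by about 30 px and a gap has opened at the back wall at about (150,200). I'll carry on sliding.

```bash
python3 -m jog '[[-0.0015,0,0,0,0,0,0],[-0.0015,0,0,0,0,0,0],[-0.0015,0,0,0,0,0,0],[-0.0015,0,0,0,0,0,0],[-0.0015,0,0,0,0,0,0]]'
python3 -m jog '[[-0.0015,0,0,0,0,0,0],[-0.0015,0,0,0,0,0,0],[-0.0015,0,0,0,0,0,0],[-0.0015,0,0,0,0,0,0],[-0.0015,0,0,0,0,0,0]]'
```

```text
time_s: 12.95
eef_pos: [581.2, -82.3, 27.6]
ee_rot: [-0.001, -0.06, 0.998, 0.0]
force: [-7.3, -1.6, 8.5]
grip_width: 0.001
grip_force: 4.2
time_s: 13.45
eef_pos: [588.6, -81.4, 27.6]
ee_rot: [-0.001, -0.06, 0.998, 0.0]
force: [-6.2, -0.6, 8.2]
grip_width: 0.0
grip_force: 4.1
```

```bash
python3 -m jog '[[-0.0015,0,0,0,0,0,0],[-0.0015,0,0,0,0,0,0],[-0.0015,0,0,0,0,0,0],[-0.0015,0,0,0,0,0,0],[-0.0015,0,0,0,0,0,0]]'
python3 -m jog '[[-0.0015,0,0,0,0,0,0],[-0.0015,0,0,0,0,0,0],[-0.0015,0,0,0,0,0,0],[-0.0015,0,0,0,0,0,0],[-0.0015,0,0,0,0,0,0]]'
python3 -m jog '[[-0.0015,0,0,0,0,0,0],[-0.0015,0,0,0,0,0,0],[-0.0015,0,0,0,0,0,0],[-0.0015,0,0,0,0,0,0],[-0.0015,0,0,0,0,0,0]]'
```

```text
time_s: 13.95
eef_pos: [596.1, -80.5, 27.6]
ee_rot: [-0.001, -0.06, 0.998, 0.0]
force: [-6.9, -0.4, 8.6]
grip_width: -0.0
grip_force: 4.1
time_s: 14.45
eef_pos: [603.6, -79.6, 27.6]
ee_rot: [-0.001, -0.06, 0.998, 0.0]
force: [-7.0, -0.4, 8.6]
grip_width: -0.001
grip_force: 4.0
time_s: 14.95
eef_pos: [611.0, -78.8, 27.6]
ee_rot: [-0.001, -0.06, 0.998, 0.0]
force: [-6.4, -1.0, 7.5]
grip_width: 0.002
grip_force: 4.0
```

```bash
python3 -m jog '[[-0.0015,0,0,0,0,0,0],[-0.0015,0,0,0,0,0,0],[-0.0015,0,0,0,0,0,0],[-0.0015,0,0,0,0,0,0],[-0.0015,0,0,0,0,0,0]]'
python3 -m jog '[[-0.0015,0,0,0,0,0,0],[-0.0015,0,0,0,0,0,0],[-0.0015,0,0,0,0,0,0],[-0.0015,0,0,0,0,0,0],[-0.0015,0,0,0,0,0,0]]'
python3 -m jog '[[-0.0015,0,0,0,0,0,0],[-0.0015,0,0,0,0,0,0],[-0.0015,0,0,0,0,0,0],[-0.0015,0,0,0,0,0,0],[-0.0015,0,0,0,0,0,0]]'
python3 -m jog '[[-0.0015,0,0,0,0,0,0],[-0.0015,0,0,0,0,0,0],[-0.0015,0,0,0,0,0,0],[-0.0015,0,0,0,0,0,0],[0,0,0,0,0,0,0]]'
python3 - <<'E'
from rig import eyes
import cv2,numpy as np
f=lambda a:cv2.resize(a[...,::-1],None,fx=5,fy=5,interpolation=cv2.INTER_CUBIC)
cv2.imwrite("pics/i.png",f(eyes.capture("side")[185:285,315:455]))
E
```

```text
time_s: 15.45
eef_pos: [618.5, -77.9, 27.6]
ee_rot: [-0.001, -0.06, 0.998, 0.0]
force: [-7.0, -1.0, 7.7]
grip_width: -0.002
grip_force: 3.9
time_s: 15.95
eef_pos: [626.0, -77.0, 27.6]
ee_rot: [-0.001, -0.06, 0.998, 0.0]
force: [-6.4, -1.6, 7.6]
grip_width: -0.005
grip_force: 3.8
time_s: 16.45
eef_pos: [633.4, -76.1, 27.6]
ee_rot: [-0.001, -0.06, 0.998, -0.0]
force: [-6.2, -0.3, 8.2]
grip_width: 0.002
grip_force: 3.7
time_s: 16.95
eef_pos: [639.6, -75.4, 27.6]
ee_rot: [-0.001, -0.06, 0.998, -0.0]
force: [-4.9, -1.3, 6.1]
grip_width: 0.001
grip_force: 3.5
```

View pics/i.png

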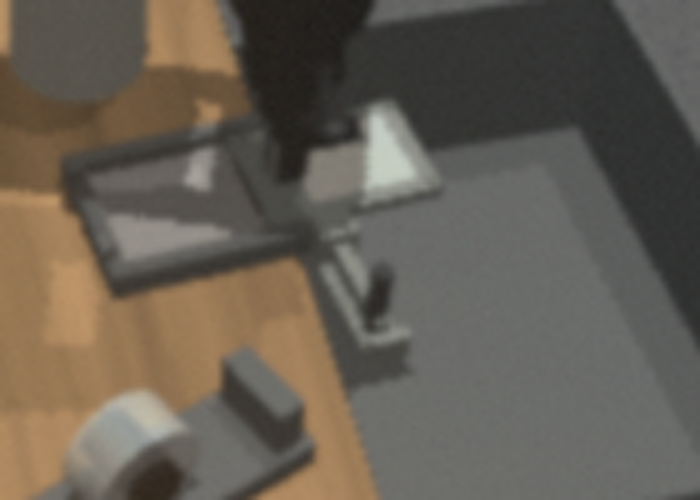

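The drive is well out, with its rear edge at about (255,185) and its front at (415,145). A little farther and then I release.

```bash
python3 -m jog '[[-0.0015,0,0,0,0,0,0],[-0.0015,0,0,0,0,0,0],[-0.0015,0,0,0,0,0,0],[-0.0015,0,0,0,0,0,0],[-0.001,0,0,0,0,0,0]]'
python3 -m jog '[[0,0,-0.03,0,0,0,0],[0,0,-0.05,0,0,0,0],[0,0,-0.05,0,0,0,0],[0,0,0,0,0,0,0],[0,0,0,0,0,0,0]]'
python3 -m jog '[[0,0,0,0,0,0,0],[0,0,0,0,0,0,0],[0,0,0,0,0,0,0],[0,0,0,0,0,0,0],[0,0,0,0,0,0,0]]'
python3 - <<'E'
from rig import eyes
import cv2,numpy as np
f=lambda a:cv2.resize(a[...,::-1],None,fx=4,fy=4,interpolation=cv2.INTER_CUBIC)
cv2.imwrite("pics/j.png",f(eyes.capture("side")[175:315,315:505]))
E
```

```text
time_s: 17.5
eef_pos: [646.4, -74.6, 27.6]
ee_rot: [-0.001, -0.06, 0.998, -0.0]
force: [-5.7, -0.2, 7.6]
grip_width: -0.002
grip_force: 3.7
time_s: 18.0
eef_pos: [647.2, -74.4, 157.9]
ee_rot: [0.001, -0.06, 0.998, -0.0]
force: [0.3, -0.3, -0.9]
grip_width: 0.002
grip_force: 0.0
time_s: 18.5
eef_pos: [646.9, -74.4, 157.1]
ee_rot: [-0.0, -0.06, 0.998, 0.0]
force: [0.3, -0.0, -0.7]
grip_width: -0.002
grip_force: 0.0
```

View pics/j.png

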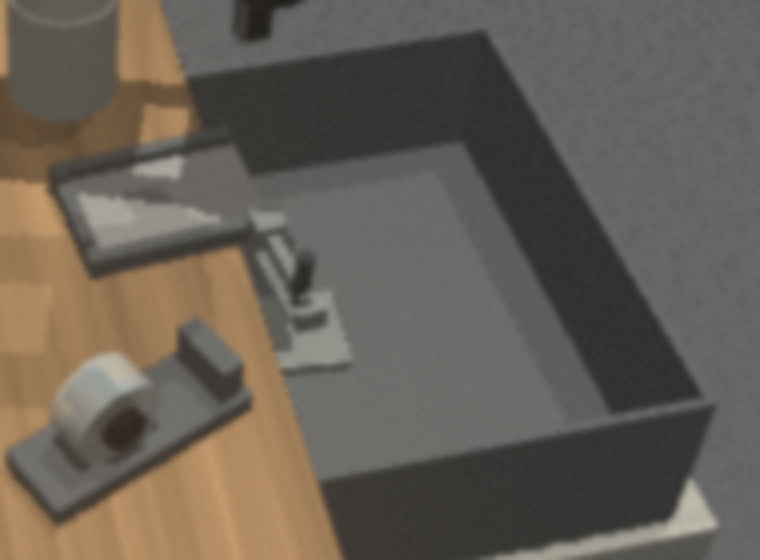

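The cradle is empty and the drive lies in the bin at (320,330). The bolt is still drawn back and the arm is clear. I'll let it settle and hand in.

```bash
python3 -m jog '[[0,0,0,0,0,0,0],[0,0,0,0,0,0,0],[0,0,0,0,0,0,0],[0,0,0,0,0,0,0],[0,0,0,0,0,0,0]]' >/dev/null; python3 -c "
from rig import finish_job
print(finish_job())"
```

```text
the job is handed in; nothing more can be done
None
```

The drive was slid out of the cradle and lies in the scrap bin, the bolt is still fully back, nothing else was touched, and the job was handed in at about 19 s; no verdict came back.

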